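# Hold an instrument case corner square

## Task

Pick up the steel assembly square by its blue grip, turn it so that its red-dotted heel points at the case's red corner post, and lower it flat onto the case floor inside the corner. Press it into the corner until one outer face is flush on the back panel and the other has pushed the sprung, inward-leaning side panel back square against it. Finish still gripping it there, keeping it pressed on both panels so that the corner stays square, and leave the tape reel, screwdriver and jar where they are.

Things in the scene. Friction and masses are not known exactly. Their poses are not given: they have to be found in the camera images.
- square: loose steel square, 0.2-0.4 kg, flat: an L of two 110 mm legs, 24 wide, 20 high, joined by a diagonal brace (16 x 16) that bears the blue grip. Origin: the heel, where the outer faces would meet, on the underside (notched 8 x 8 there). One leg runs along +x (outer face y = 0), the other along +y (outer face x = 0); z up. Red dot on top of the heel at x = y = 14.
- grip (a point): point in the square's blue grip, at (42, 42, 45) mm in the square's frame. The grip is an upright bar on the brace, 14 mm thick, 44 long, centred here in plan, top 58 above the underside. Its thickness lies along the square's diagonal (heel towards x = y), its length across it: pinch from above, fingers closing along that diagonal.
- case: fixed case in assembly: grey floor 6 mm thick (-12 to 135 mm in x and y), two upright panels, tops 56 mm above the bench. Origin: inner corner where the panels' inner faces meet, at bench level. +x along the back panel's inner face, +y along the side panel's when square; z up; inside is x, y > 0. Seated, the square's frame coincides with this in plan, underside at z = 6 mm.
- back_panel: fixed aluminium panel of the case, 135 mm long, 6 mm thick, inner face at y = 0 of the case; three dark sockets on its outer face. Origin: at the case's inner corner, on the floor plate.
- panel_end (a point): free upper end of the side panel's inner face, 112 mm from the hinge; shows how far the panel leans in.
- side_panel (a joint): hinged aluminium panel, 111 mm long, 6 thick, 50 high, its hinge line 22 mm from the inner corner along the case's y. Angle (rad): 0 when square to the back panel, positive when leaning inwards over the case floor; range -0.12 to 0.28. A spring holds it at 0.28 (0.16 N m there, 0.33 N m at 0: 2 to 4 N on the square's leg).
- post: red fixed corner post of the case, 50 mm high, with its inner face at x = 0 of the case from y = -6 to 20 mm: the square's leg comes to rest on it just as the side panel gets square. Origin: the case's inner corner, on the floor plate.
- tape: bystander: reel of copper tape lying flat, 68 mm across, 16 mm high; origin at the centre of its underside
- driver: bystander: screwdriver with a red handle, lying down; origin under its middle
- flux: bystander: small amber jar, 32 mm across, 60 mm high; origin at the centre of its underside
Things that resemble listed ones, but are neither listed nor needed, are in the scene too. Leave any brown look-alike of the case alone. Leave any pink look-alike of the square alone.

How it is judged:
On the way, in this order (a step that is already met when the one before it is completed fails the run):
1. the square is gripped and lifted clear of the bench (height (world z) of square above 0.012 m and contact force between the fingers and square above 2 N), for 0.1 s.
2. the square, still gripped, is turned so that its heel points at the case's corner (angle between the x axis of square and the x axis of case, either way round below 0.15 rad and horizontal distance between square and case below 0.1 m and x of grip in the frame of case above 0.03 m and y of grip in the frame of case above 0.03 m and contact force between the fingers and square above 2 N), for 0.1 s.
At the end, for the whole second after the job is handed in: Square flat on the case floor (within 4 mm, 0.05 rad), heel within 3 mm of the inner corner in x and y, legs along the panels within 0.03 rad, pressing each panel with over 0.5 N; side panel square within 0.025 rad; fingers still gripping the square (over 2 N) (x of square in the frame of case between -0.003 and 0.003 m and y of square in the frame of case between -0.003 and 0.003 m and x of grip in the frame of case between 0.036 and 0.048 m and y of grip in the frame of case between 0.036 and 0.048 m and z of square in the frame of case between 0.003 and 0.01 m and angle between square's own z axis and vertical below 0.05 rad and angle between the x axis of square and the x axis of case, either way round below 0.03 rad and value of joint side_panel between -0.025 and 0.025 rad and contact force between square and back_panel above 0.5 N and contact force between square and side_panel above 0.5 N and contact force between the fingers and square above 2 N); the arm keeps its last pose, push and grip.
It fails at once if a bystander is disturbed (moved more than 30 mm) (distance of any of tape, driver, flux from where it was at the start of the episode above 0.03 m).
It also fails if it takes over 61 s, if anything falls off the work surface, if the arm or the gripper's body presses on something with over 40 N, if the wrist force passes 120 N, or if a joint passes its speed limit or range.

## Robot

A 7-joint arm with a two-finger parallel gripper is mounted at the origin on the work surface. World frame = base frame: x ahead of the robot, y to its left, z up, the work surface at z = 0. Lengths are in m, angles in rad, forces in N, time in s.
With the tool pointing down it reaches from about 0.4 to 0.875 m from the base axis. Payload 19.3 kg.
Tool frame: the origin (TCP) lies at the very end of the fingers, on their centre line; the grasp point (between the pads) lies 19 mm behind it; z points along the fingers, y is the line along which they close (so a half turn about z gives the same grasp; the last joint's range is limited). The gripper opens to 85 mm and grips with 20 to 120 N. Pads are 22 mm wide; open, the fingers measure 114 mm over their backs; the gripper's body (76 mm by 85 mm) begins 54 mm behind the grasp point. The pads swing forward as they close: fully open they stand 13 mm farther back than shut.
Start: joints at [-1.252, 0.521, -0.036, 1.599, 0.021, 1.021, -0.113], TCP at [0.237, 0.578, 0.211] pointing down, gripper open.
Joint ranges: [-2.91, 2.91], [-0.3, 2.13], [-1.5, 1.42], [0.17, 2.43], [-1.26, 4.41], [0.16, 1.93], [-2.52, 2.52]. Speed limits (rad/s): [1.89, 1.89, 2.39, 2.39, 3.01, 3.01, 3.01].

## Interface

Orientations are given as [roll, pitch, yaw] about the fixed x, y, z axes, in that order (R = Rz(yaw) Ry(pitch) Rx(roll)).
In Python, from workcell import bot gives the robot as it stands. The module is installed in compiled form; this text tells all that it offers.
- The arm moves only by the tool apply_moves, never from a script. Its arguments are lists of equal length, an entry for each row: "claw": the finger opening in m, from 0 to 0.0854; "xyz": the shift along the tool's x, y, z in m, a list of three; "twist": the turn, a rotation vector about the tool's x, y, z in rad, a list of three. A call has 1 to 20 rows; each row shifts and turns the commanded pose from where the row before left it, along the tool's axes as they then stand; what a row does not reach is not made up. A row lasts 1/10 s, in which the tool goes at most 50 mm and 8.59 degrees, less where a joint would pass 70% of its speed; a pose out of reach is approached as far as the arm can. A call with a gripper value outside its range is refused whole. The fingers move at their own pace and stop on an object; "force" is the grip in N (left out, the last holds). Time passes only in rows, so rows that do not move let the fingers close. It gives the time, the measured TCP pose, the force, the opening and the grip force at its end, in the units of the state.
- bot.observe(): the state, without advancing time (a new reading comes with each control period).
- bot.grab_frame(name): name is "side" or "top" or "wrist"; returns a dict with "img" (480x640x3 uint8, red, green, blue), "vfov" (degrees; the focal length in pixels is half the picture's height over the tangent of half this angle, whatever the lens; pixels are square), "cx", "cy" (the principal point, pixels), "view" (4x4, takes a point from world to camera coordinates). Camera axes: x right, y up, looking along -z (the intrinsics and any distortion apply to the point x, -y, -z); pixel columns grow to the right and rows downward; lengths in m; the calibration is good to about 2 mm. A picture is of the moment at which its call begins. There is no depth.
- bot.job_done(): hands the job in; it is judged then, once.
Trained networks look in the newest picture that a camera, given by its name, has taken for a name from the list of things; names that differ only in an ending like _2 or _b are one class to them, and where a whole thing is asked for, a point or a joint stands for the part that bears it (a point fixed in the world has none). Each returns a list of dicts, best first, with "score" (0 to 1); they miss things now and then, are a little off and sometimes report something else, mostly with a low value. They report only what shows in the picture. A call takes as long as a camera call. They do not tell look-alikes from the thing itself.
- bot.find_in(camera, query): "position" ([x, y, z] in m, in world coordinates, good to about 4 mm: the middle of the surface that is visible of it).
The state is a dict: "clock": time; "qpos": joint angles; "qd": joint speeds; "joint_efforts": joint torques, N m; "position": TCP position; "tool_rot": TCP orientation; "force": force on the tool from outside, world axes, zero at the start; "moment": the same for the moment, N m; "grip_width": finger opening in m; "finger_force": force on a finger pad.
Only numpy, scipy, OpenCV 4.12 (cv2) and the standard library are available. Lean on these libraries where they do the work, as an engineer would, in place of code of your own. Each camera call takes 0.05 s, during which the arm holds its last target. There are 200 camera calls.

## Working session

There is one attempt and no reset: what is moved stays moved. The work goes in short steps, Python scripts to look and compute and a tool call to move; the robot and the scene stay as the last step left them, time stands still between calls to the robot, and variables do not carry over. Pictures are saved under pics/ and viewed, at most 11 in all, crops included, and the job is handed in when it is done.

Besides the shell and the picture viewer there is one more tool, called after "Request:" by a JSON object that holds its "fn" and its "kwargs". apply_moves: Moves the arm, as the interface text tells. Its arguments: {"type":"object","properties":{"claw":{"type":"array"},"xyz":{"type":"array"},"twist":{"type":"array"},"force":{"type":"number"}},"required":["claw","xyz","twist"]}

```bash
mkdir -p pics
cat > h.py <<'E'
import numpy as np, cv2
from workcell import bot
def snap(n,f):
    d=bot.grab_frame(n); cv2.imwrite('pics/'+f,d['img'][:,:,::-1]); return d
def proj(d,P):
    f=240/np.tan(np.radians(d['vfov'])/2); V=np.array(d['view'])
    c=(V[:3,:3]@np.atleast_2d(P).T).T+V[:3,3]
    return np.c_[d['cx']+f*c[:,0]/-c[:,2], d['cy']+f*(-c[:,1])/-c[:,2]]
def unproj(d,uv,z):
    f=240/np.tan(np.radians(d['vfov'])/2); V=np.array(d['view'])
    r=V[:3,:3].T@np.array([(uv[0]-d['cx'])/f,-(uv[1]-d['cy'])/f,-1]); o=-V[:3,:3].T@V[:3,3]
    return o+r*(z-o[2])/r[2]
E
python3 - <<'E'
from h import *
s=bot.observe(); print(s)
for c in ('top','side'):
    d=snap(c,c+'1.png'); print(c,{k:v for k,v in d.items() if k!='img'})
    for q in ('square','grip','case','post','panel_end','tape','driver','flux','back_panel','side_panel'):
        print(q,[(round(r['score'],2),np.round(r['position'],3).tolist(),np.round(proj(d,r['position'])[0]).tolist()) for r in bot.find_in(c,q)])
E
```

```text
{'clock': 0.0, 'qpos': array([-1.25218439,  0.5220158 , -0.03632286,  1.60003025,  0.02119921,
        1.02109848, -0.11282618]), 'qd': array([ 0.00076345, -0.00140553, -0.00037495, -0.00053963,  0.00165831,
       -0.00023611,  0.00057608]), 'joint_efforts': array([ 2.23169613e-03, -9.27101970e+01,  1.98080041e+00, -3.69906664e+01,
        1.78648077e-02,  8.53330566e-03,  7.63592283e-07]), 'position': array([0.23682767, 0.57798596, 0.21051672]), 'tool_rot': array([-3.14042891e+00,  8.58456935e-05,  2.75274067e+00]), 'force': array([ 0.72760183, -1.0747882 ,  0.3852709 ]), 'moment': array([-0.01627875, -0.094128  , -0.05846715]), 'finger_force': 0.0, 'grip_width': 0.08547509467031905}
top {'vfov': 44.76120832555626, 'cx': 320.7662945716423, 'cy': 230.72151337227433, 'view': array([[-0.01150082, -0.99981964,  0.01511353, -0.05844751],
       [ 0.98659217, -0.00888527,  0.16296299, -0.52602005],
       [-0.16279931,  0.0167851 ,  0.98651642, -1.41563489],
       [ 0.        ,  0.        ,  0.        ,  1.        ]])}
square [(0.88, [0.525, 0.227, 0.015], [206.0, 234.0]), (0.78, [0.315
[... 2039 characters left out ...]
0.55, [0.322, -0.255, 0.038], [315.0, 332.0]), (0.4, [0.408, 0.094, 0.032], [246.0, 242.0])]
tape [(0.78, [0.751, 0.128, 0.011], [339.0, 196.0])]
driver [(0.71, [0.74, 0.266, 0.018], [304.0, 179.0])]
flux [(0.74, [0.41, 0.092, 0.035], [246.0, 241.0]), (0.7, [0.655, -0.143, 0.048], [389.0, 238.0])]
back_panel [(0.68, [0.419, -0.309, 0.047], [371.0, 319.0]), (0.61, [0.652, -0.143, 0.043], [388.0, 240.0]), (0.61, [0.41, 0.091, 0.035], [247.0, 241.0]), (0.6, [0.663, -0.416, 0.051], [490.0, 289.0]), (0.35, [0.528, 0.211, 0.018], [257.0, 211.0])]
side_panel [(0.94, [0.561, -0.383, 0.036], [446.0, 309.0]), (0.8, [0.324, -0.261, 0.04], [318.0, 333.0]), (0.69, [0.564, -0.105, 0.032], [350.0, 251.0])]
```

View pics/top1.png

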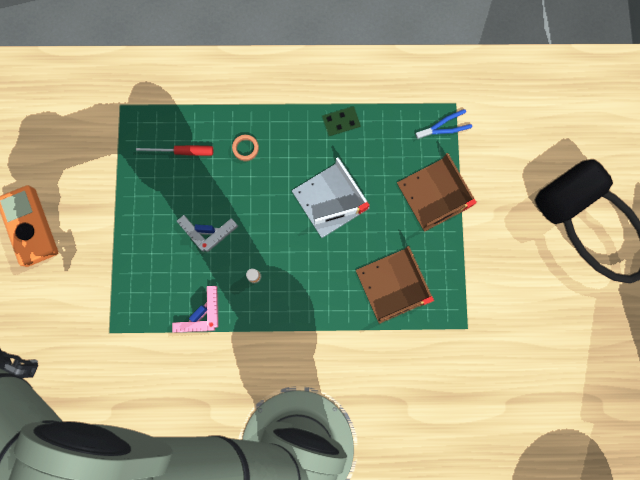

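View pics/side1.png

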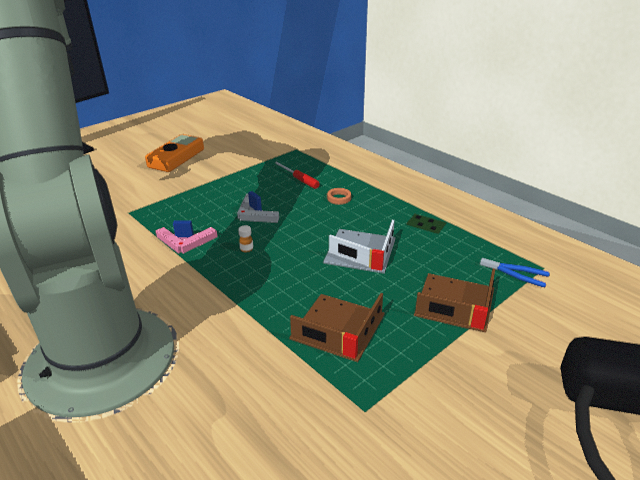

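The grey square lies at about (205,235), heel towards the robot. The grey case is at (330,200), with its post at (364,208). The pink and brown items are decoys. I'll move above the square.

Request:
{"fn": "apply_moves", "kwargs": {"claw": [0.085,0.085,0.085,0.085,0.085,0.085,0.085,0.085,0.085,0.085,0.085,0.085,0.085,0.085,0.085,0.085,0.085,0.085,0.085,0.085], "xyz": [[-0.0407,-0.022,0],[-0.0407,-0.022,0],[-0.0407,-0.022,0],[-0.0407,-0.022,0],[-0.0407,-0.022,0],[-0.0407,-0.022,0],[-0.0407,-0.022,0],[-0.0407,-0.022,0],[-0.0407,-0.022,0],[-0.0407,-0.022,0],[0,0,0],[0,0,0],[0,0,0],[0,0,0],[0,0,0],[0,0,0],[0,0,0],[0,0,0],[0,0,0],[0,0,0]], "twist": [[0,0,0],[0,0,0],[0,0,0],[0,0,0],[0,0,0],[0,0,0],[0,0,0],[0,0,0],[0,0,0],[0,0,0],[0,0,0.127],[0,0,0.127],[0,0,0.127],[0,0,0.127],[0,0,0.127],[0,0,0.127],[0,0,0.127],[0,0,0.127],[0,0,0.127],[0,0,0.127]]}}

```text
clock: 3.1
position: [0.5302, 0.2205, 0.2112]
tool_rot: [3.141, -0.0, 1.478]
force: [0.4, 0.4, 1.1]
grip_width: 0.0846
finger_force: 0.0
```

Run:
```python
from h import *
s=bot.observe(); print(s['clock'],s['qpos'],s['position'],s['tool_rot'])
d=snap('wrist','w1.png'); print({k:v for k,v in d.items() if k!='img'})
for q in ('square','grip'):
    print(q,[(round(r['score'],2),np.round(r['position'],3).tolist(),np.round(proj(d,r['position'])[0]).tolist()) for r in bot.find_in('wrist',q)])
```

```text
3.1 [-0.76012713  0.46407964  0.36797911  1.75249565 -0.19777368  0.96124417
 -0.40709843] [0.53016165 0.22054567 0.21117459] [ 3.14146695e+00 -1.71624384e-04  1.47762921e+00]
{'vfov': 69.8966763230687, 'cx': 320.71944665875634, 'cy': 238.52245543385092, 'view': array([[ 9.95642123e-01, -9.32551260e-02, -4.94889195e-04,
        -5.07562103e-01],
       [ 8.86974815e-02,  9.48594521e-01, -3.03811111e-01,
        -2.17788509e-01],
       [ 2.88013926e-02,  3.02443244e-01,  9.52732158e-01,
        -4.60887900e-01],
       [ 0.00000000e+00,  0.00000000e+00,  0.00000000e+00,
         1.00000000e+00]])}
square [(0.96, [0.32, 0.241, 0.021], [118.0, 207.0]), (0.84, [0.53, 0.239, 0.021], [318.0, 190.0])]
grip [(0.88, [0.531, 0.238, 0.018], [320.0, 191.0]), (0.64, [0.322, 0.234, 0.017], [124.0, 212.0])]
```

View pics/w1.png

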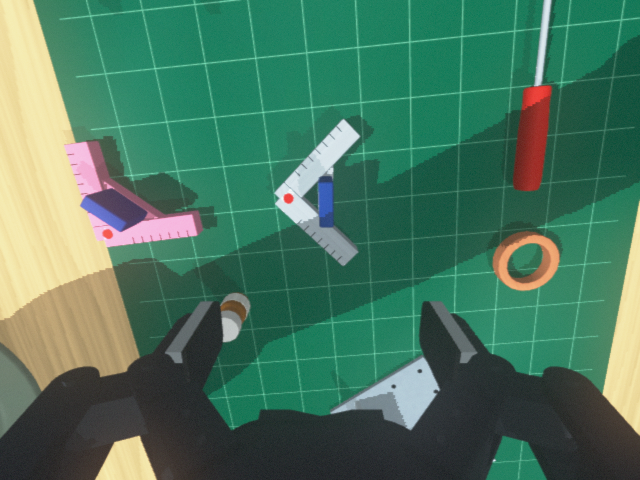

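The wrist view shows the grey square: red dot (289,198), leg ends at about (344,119)/(360,137) and (346,266)/(358,251), and the blue grip around (326,202). Next I'll fit its pose.

```bash
cat >> h.py <<'E'
from scipy.optimize import least_squares
def dot(d,c,r=14,kind='red'):
    im=d['img'].astype(int); y0,x0=max(c[1]-r,0),max(c[0]-r,0); w=im[y0:c[1]+r,x0:c[0]+r]
    R,G,B=w[...,0],w[...,1],w[...,2]
    m=(R>1.8*G)&(R>1.8*B)&(R>60) if kind=='red' else (B>1.6*R)&(B>1.3*G)&(B>50)
    ys,xs=np.nonzero(m); return np.array([xs.mean()+x0,ys.mean()+y0]),m.sum()
def pose(obs,d,p0):
    # obs: list (local xyz mm, uv); planar pose x,y,th (+z)
    L=np.array([o[0] for o in obs])/1e3; U=np.array([o[1] for o in obs])
    def f(p):
        c,s=np.cos(p[2]),np.sin(p[2]); W=np.c_[p[0]+c*L[:,0]-s*L[:,1],p[1]+s*L[:,0]+c*L[:,1],L[:,2]]
        return (proj(d,W)-U).ravel()
    r=least_squares(f,p0); return r.x,r.fun.reshape(-1,2)
E
python3 - <<'E'
from h import *
d=bot.grab_frame('wrist')
g=cv2.cvtColor(d['img'],cv2.COLOR_RGB2GRAY)
pts=np.array([[344,119],[360,137],[358,251],[346,266]],np.float32).reshape(-1,1,2)
c=cv2.cornerSubPix(g,pts.copy(),(4,4),(-1,-1),(3,50,.01)).reshape(-1,2); print(c)
u,n=dot(d,(289,198)); print(u,n)
obs=[((14,14,20),u),((0,110,20),c[0]),((24,110,20),c[1]),((110,24,20),c[2]),((110,0,20),c[3])]
p,r=pose(obs,d,[.5,.23,-.87]); print(p,np.degrees(p[2]),r.round(1))
print('pred',proj(d,[[p[0]+np.cos(p[2])*a-np.sin(p[2])*b,p[1]+np.sin(p[2])*a+np.cos(p[2])*b,z] for a,b,z in [(.110,0,.02),(.11,0,0),(.110,.024,.02),(.042,.042,.058),(.042-.0156-.005,.042+.0156-.005,.058),(.042+.0156-.005,.042-.0156-.005,.058)]]).round(1))
cv2.imwrite('pics/w1c.png',cv2.resize(d['img'][100:290,250:390,::-1],None,fx=3.1,fy=3.1,interpolation=cv2.INTER_CUBIC))
E
```

```text
[[343.72855  118.613815]
 [360.53543  136.32874 ]
 [357.82565  252.09084 ]
 [342.4665   265.97382 ]]
[288.02777778 197.875     ] 72
[ 0.47686425  0.23521508 -0.85945876] -49.243359792318955 [[-0.8  0.1]
 [ 0.1 -0.6]
 [ 0.3 -0.3]
 [ 0.3  0.2]
 [ 0.   0.9]]
pred [[342.5 266.9]
 [341.5 260.3]
 [358.2 252.3]
 [325.9 205.3]
 [318.  181.7]
 [318.6 228.2]]
```

View pics/w1c.png

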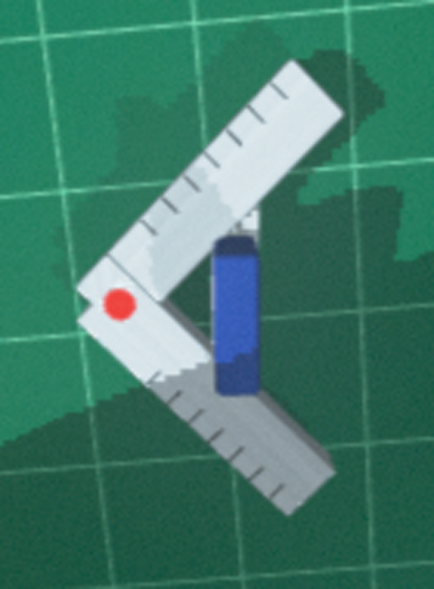

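Request:
{"fn": "apply_moves", "kwargs": {"claw": [0.085,0.085,0.085,0.085,0.085,0.085,0.085,0.085,0.0,0.0,0.0,0.0,0.0,0.0,0.0,0.0], "xyz": [[0.0107,0.0052,0.0],[0,0,0.035],[0,0,0.035],[0,0,0.035],[0,0,0.035],[0,0,0.026],[0,0,0.02],[0,0,0],[0,0,0],[0,0,0],[0,0,0],[0,0,0],[0,0,0],[0,0,0],[0,0,0],[0,0,0]], "twist": [[0,0,-0.019],[0,0,0],[0,0,0],[0,0,0],[0,0,0],[0,0,0],[0,0,0],[0,0,0],[0,0,0],[0,0,0],[0,0,0],[0,0,0],[0,0,0],[0,0,0],[0,0,0],[0,0,0]], "force": 60}}

```text
clock: 4.9
position: [0.5365, 0.2309, 0.0257]
tool_rot: [3.141, -0.0, 1.502]
force: [-2.1, -0.4, 7.7]
grip_width: 0.012
finger_force: 58.7
```

Request:
{"fn": "apply_moves", "kwargs": {"claw": [0,0,0,0,0], "xyz": [[0,0,-0.015],[0,0,-0.025],[0,0,-0.03],[0,0,-0.03],[0,0,-0.03]], "twist": [[0,0,0],[0,0,0],[0,0,0],[0,0,0],[0,0,0]]}}

```text
clock: 5.4
position: [0.5361, 0.2304, 0.1573]
tool_rot: [3.141, -0.0, 1.502]
force: [-0.0, 0.6, -2.9]
grip_width: 0.012
finger_force: 59.3
```

Run:
```python
from h import *
a=bot.grab_frame('top'); b=bot.grab_frame('side')
np.savez('cs.npz',a=a['img'],b=b['img'])
A=cv2.resize(a['img'][150:245,280:380,::-1],None,fx=6,fy=6,interpolation=cv2.INTER_CUBIC)
cv2.imwrite('pics/topc.png',A)
B=cv2.resize(b['img'][210:285,315:405,::-1],None,fx=7.5,fy=7.5,interpolation=cv2.INTER_CUBIC)
cv2.imwrite('pics/sidec.png',B)
```

```text
(no output)
```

View pics/topc.png

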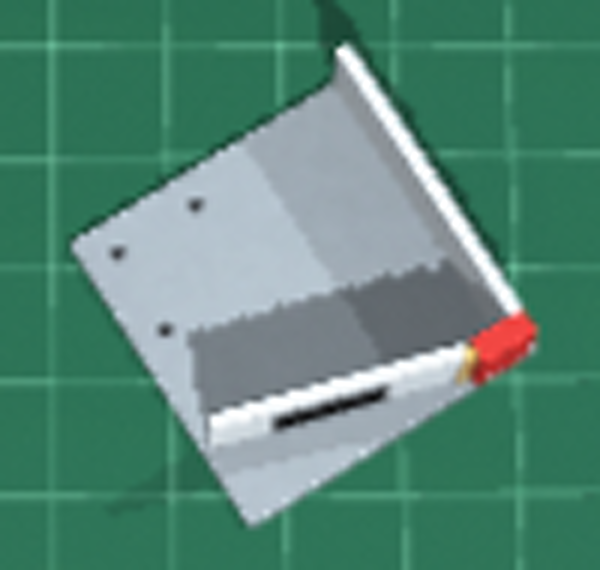

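View pics/sidec.png

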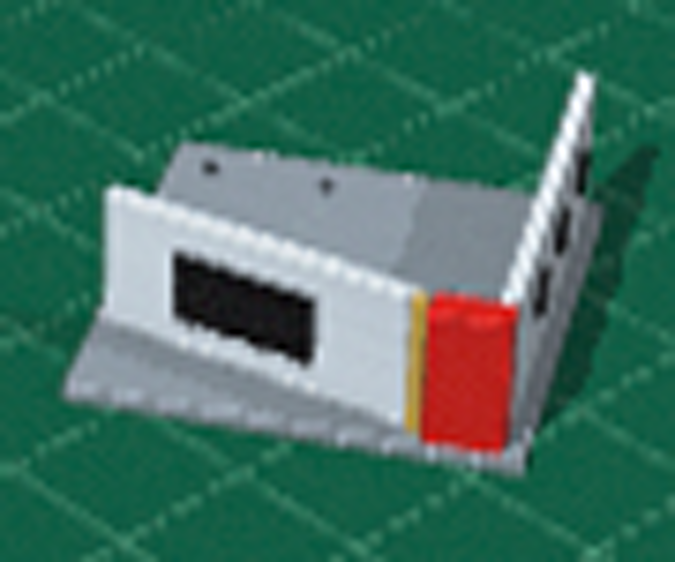

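Top crop: floor corners at (72,243) and (252,525), back panel end top at (336,50)/(350,43). Side crop: floor corners at (182,145), (70,385), (527,455) and (605,203). I'll fit the case pose jointly from both.

Run:
```python
from h import *
a=bot.grab_frame('top'); b=bot.grab_frame('side')
T=[((135,135,6),(72,243)),((-12,135,6),(252,525)),((135,0,56),(336,49)),((135,-6,56),(350,43)),((135,0,6),(333,84))]
S=[((135,135,6),(182,145)),((-12,135,6),(68,386)),((-12,-12,6),(527,455)),((135,-12,6),(605,203)),((135,0,56),(580,73)),((135,-6,56),(595,80))]
def cv(L,f,o): return np.array([l[0] for l in L])/1e3,(np.array([l[1] for l in L])+.5)/f-.5+np.array(o)
sets=[(a,)+cv(T,6,(280,150)),(b,)+cv(S,7.5,(315,210))]
def W(p,L):
    c,s=np.cos(p[2]),np.sin(p[2]); return np.c_[p[0]+c*L[:,0]-s*L[:,1],p[1]+s*L[:,0]+c*L[:,1],L[:,2]]
def fit(ss):
    f=lambda p:np.concatenate([(proj(d,W(p,L))-U).ravel() for d,L,U in ss])
    r=least_squares(f,[.6,-.17,.52],loss='soft_l1'); return r.x,f(r.x).reshape(-1,2).round(1)
for ss in (sets[:1],sets[1:],sets):
    p,r=fit(ss); print(p.round(4),np.degrees(p[2]).round(2)); print(r.tolist())
print((proj(a,W(p,np.array([[0,0,.056],[0,.02,.056],[.031,.13,.056]])))-[280,150])*6)
```

```text
[ 0.5954 -0.175   0.5535] 31.72
[[-0.3, -0.0], [0.0, 0.3], [0.3, 0.1], [-0.1, -0.1], [0.0, -0.3]]
[ 0.5985 -0.1723  0.5622] 32.21
[[-0.2, -0.4], [-0.3, 0.2], [0.1, 0.8], [0.0, 0.0], [-0.0, -0.1], [0.4, -0.8]]
[ 0.5962 -0.1743  0.5575] 31.94
[[-0.6, -0.0], [-0.1, 0.2], [-0.2, -0.1], [-0.6, -0.3], [-0.5, -0.5], [0.0, 0.2], [-0.4, 0.8], [0.0, 1.6], [0.3, 0.8], [0.2, 0.5], [0.6, -0.1]]
[[507.46304646 309.8487032 ]
 [467.42637597 335.00166644]
 [204.99913784 412.43101722]]
```

Request:
{"fn": "apply_moves", "kwargs": {"claw": [0,0,0,0,0,0,0,0,0,0], "xyz": [[-0.0311,0.0125,0],[-0.0311,0.0125,0],[-0.0311,0.0125,0],[-0.0311,0.0125,0],[-0.0311,0.0125,0],[-0.0311,0.0125,0],[-0.0311,0.0125,0],[-0.0311,0.0125,0],[-0.0311,0.0125,0],[-0.0311,0.0125,0]], "twist": [[0,0,0],[0,0,0],[0,0,0],[0,0,0],[0,0,0],[0,0,0],[0,0,0],[0,0,0],[0,0,0],[0,0,0]]}}

```text
clock: 6.6
position: [0.639, -0.0895, 0.1539]
tool_rot: [-3.139, -0.0, 1.502]
force: [0.8, 0.3, -3.0]
grip_width: 0.0123
finger_force: 59.3
```

Request:
{"fn": "apply_moves", "kwargs": {"claw": [0,0,0,0,0,0,0,0,0,0,0,0,0,0], "xyz": [[0,0,0],[0,0,0],[0,0,0],[0,0,0],[0,0,0],[0,0,0],[0,0,0],[0,0,0],[0,0,0],[0,0,0],[0,0,0],[0,0,0],[0,0,0],[0,0,0]], "twist": [[0,0,-0.1176],[0,0,-0.1176],[0,0,-0.1176],[0,0,-0.1176],[0,0,-0.1176],[0,0,-0.1176],[0,0,-0.1176],[0,0,-0.1176],[0,0,-0.1176],[0,0,-0.1176],[0,0,-0.1176],[0,0,-0.1176],[0,0,0],[0,0,0]]}}

```text
clock: 8.0
position: [0.639, -0.0884, 0.1544]
tool_rot: [-3.142, -0.001, 2.909]
force: [0.2, -0.2, -2.1]
grip_width: 0.0122
finger_force: 59.3
```

Run:
```python
from h import *
s=bot.observe(); print(s['clock'],s['qpos'].round(2),s['position'],s['tool_rot'],s['force'])
d=snap('wrist','w2.png')
```

```text
8.0 [ 0.07  0.61 -0.03  1.59  0.02  0.93  1.37] [ 0.63904235 -0.08835978  0.15436494] [-3.14151553e+00 -1.31081165e-03  2.90912421e+00] [ 0.17469252 -0.23775338 -2.06808901]
```

View pics/w2.png

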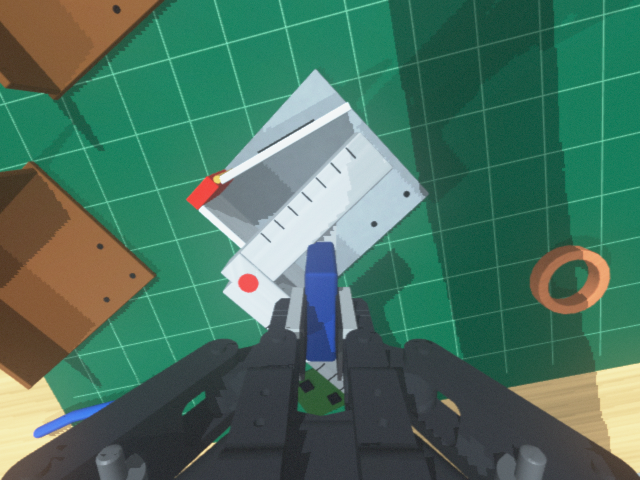

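Run:
```python
from h import *
im=cv2.imread('pics/w2.png')[60:310,180:440]
cv2.imwrite('pics/w2c.png',cv2.resize(im,None,fx=2.4,fy=2.4,interpolation=cv2.INTER_CUBIC))
d=bot.grab_frame('wrist'); z=.1287
print('dot',dot(d,(248,283)))
def W(p,L,z):
    L=np.array(L)/1e3;c,s=np.cos(p[2]),np.sin(p[2]); return np.c_[p[0]+c*L[:,0]-s*L[:,1],p[1]+s*L[:,0]+c*L[:,1],L[:,2]+z]
th=2.909-np.pi/2-np.pi/4; h=np.array([.63904,-.08836])-.0594*np.array([np.cos(th+np.pi/4),np.sin(th+np.pi/4)])
print('sq pred',[*h,th],proj(d,W([*h,th],[(14,14,20),(0,110,20),(24,110,20),(0,8,20),(8,0,20)],z)).round(1).tolist())
print('case pred',proj(d,W([.5965,-.174,.557],[(135,135,6),(-12,135,6),(0,20,56),(-6,-6,56)],0)).round(1).tolist())
```

```text
dot (array([247.94642857, 282.64285714]), np.int64(280))
sq pred [np.float64(0.625348232630531), np.float64(-0.14616048015631306), 0.552805509807655] [[244.7, 281.6], [358.5, 128.2], [392.7, 165.4], [217.2, 271.8], [219.1, 291.2]]
case pred [[427.4, 192.8], [311.6, 67.0], [215.4, 186.7], [187.8, 205.2]]
```

View pics/w2c.png

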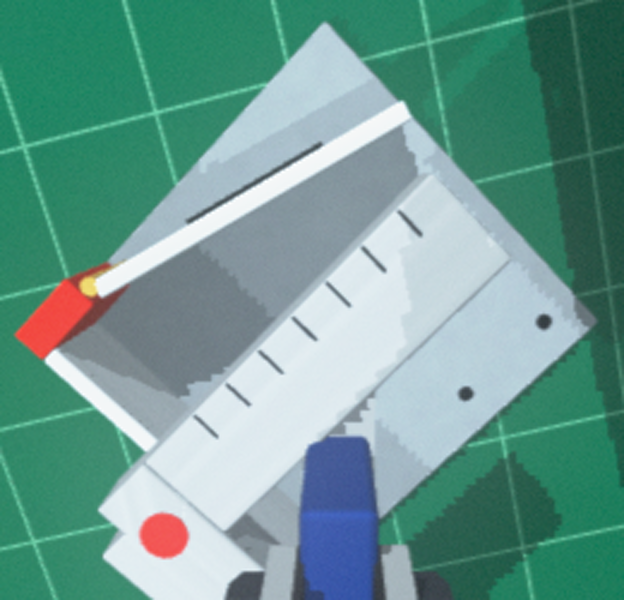

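Run:
```python
from h import *
d=bot.grab_frame('wrist')
def W(p,L,z):
    c,s=np.cos(p[2]),np.sin(p[2]); return np.c_[p[0]+c*L[:,0]-s*L[:,1],p[1]+s*L[:,0]+c*L[:,1],L[:,2]+z]
def fit(o,p0,z=None):
    L=np.array([x[0] for x in o])/1e3; U=(np.array([x[1] for x in o])+.5)/2.4-.5+[180,60]
    f=lambda p:(proj(d,W(p,L,z if z is not None else p[3]))-U).ravel()
    r=least_squares(f,p0,loss='soft_l1'); print(r.x.round(4),np.degrees(r.x[2]).round(2),f(r.x).reshape(-1,2).round(1).tolist()); return r.x
S=[((14,14,20),(163.7,535.5)),((0,110,20),(433,173)),((24,110,20),(508,258)),((0,8,20),(98,510)),((8,0,20),(103,558)),((24,24,20),(225,530))]
a=fit(S,[.625,-.146,.55],.1287); fit(S,[.625,-.146,.55,.1287])
C=[((135,135,6),(597,322)),((-12,135,6),(327,22)),((0,-6,56),(45,358)),((0,0,56),(63,350))]
b=fit(C,[.5965,-.174,.557],0.)
c,s=np.cos(b[2]),np.sin(b[2]); e=a[:2]-b[:2]; print('heel in case',c*e[0]+s*e[1],-s*e[0]+c*e[1],'dyaw',a[2]-b[2])
```

```text
[ 0.6267 -0.1451  0.5563] 31.87 [[-0.7, 0.0], [0.5, -2.1], [3.5, -0.5], [-0.8, 1.0], [-0.9, 0.3], [0.3, 2.3]]
[ 0.6275 -0.1457  0.5581  0.1256] 31.98 [[-0.2, -0.8], [-1.5, -0.3], [1.0, 0.5], [0.2, 0.3], [-0.0, -0.7], [0.3, 1.4]]
[ 0.5977 -0.1708  0.5521] 31.63 [[2.4, 0.3], [0.4, -0.9], [-0.2, 1.9], [-2.8, -0.2]]
heel in case 0.03816615306379698 0.00671075096519933 dyaw 0.004176465165076304
```

Request:
{"fn": "apply_moves", "kwargs": {"claw": [0,0,0,0,0,0,0,0,0,0], "xyz": [[0,0,0.025],[0,0,0.025],[0,0,0.025],[0,0,0.025],[0,0,0.012],[0,0,0],[0,0,0.004],[0,0,0.003],[0,0,0.002],[0,0,0]], "twist": [[0,0,0],[0,0,0],[0,0,0],[0,0,0],[0,0,0],[0,0,0],[0,0,0],[0,0,0],[0,0,0],[0,0,0]]}}

```text
clock: 9.15
position: [0.6397, -0.0883, 0.0344]
tool_rot: [3.142, 0.0, 2.913]
force: [0.3, 0.1, -1.1]
grip_width: 0.0122
finger_force: 59.2
```

Request:
{"fn": "apply_moves", "kwargs": {"claw": [0,0,0,0,0], "xyz": [[0,0,0.001],[0,0,0.001],[0,0,0.001],[0,0,0],[0,0,0]], "twist": [[0,0,0],[0,0,0],[0,0,0],[0,0,0],[0,0,0]]}}

```text
clock: 9.65
position: [0.6396, -0.0884, 0.0317]
tool_rot: [-3.141, 0.0, 2.913]
force: [-3.5, -0.5, 7.9]
grip_width: 0.0124
finger_force: 60.6
```

Request:
{"fn": "apply_moves", "kwargs": {"claw": [0,0,0,0,0,0,0,0,0,0], "xyz": [[0.0028,-0.0028,-0.0005],[0.0028,-0.0028,0],[0.0028,-0.0028,0],[0.0028,-0.0028,0],[0.0028,-0.0028,0],[0.0028,-0.0028,0],[0.0028,-0.0028,0],[0.0028,-0.0028,0],[0,0,0],[0,0,0]], "twist": [[0,0,0],[0,0,0],[0,0,0],[0,0,0],[0,0,0],[0,0,0],[0,0,0],[0,0,0],[0,0,0],[0,0,0]]}}

```text
clock: 10.65
position: [0.6121, -0.1054, 0.0317]
tool_rot: [-3.141, -0.001, 2.913]
force: [-2.9, 1.3, 6.4]
grip_width: 0.0119
finger_force: 60.6
```

Request:
{"fn": "apply_moves", "kwargs": {"claw": [0,0,0,0,0,0], "xyz": [[-0.001,-0.001,0],[-0.001,-0.001,0],[-0.001,-0.001,0],[-0.001,-0.001,0],[0,0,0],[0,0,0]], "twist": [[0,0,0],[0,0,0],[0,0,0],[0,0,0],[0,0,0],[0,0,0]]}}

```text
clock: 11.25
position: [0.6156, -0.1093, 0.0317]
tool_rot: [3.141, -0.0, 2.913]
force: [0.1, 5.7, 5.8]
grip_width: 0.0126
finger_force: 60.3
```

Request:
{"fn": "apply_moves", "kwargs": {"claw": [0,0,0,0], "xyz": [[-0.0007,-0.0007,0],[-0.0007,-0.0007,0],[0,0,0],[0,0,0]], "twist": [[0,0,0],[0,0,0],[0,0,0],[0,0,0]]}}

```text
clock: 11.65
position: [0.6162, -0.1104, 0.0317]
tool_rot: [3.141, -0.001, 2.914]
force: [-3.4, 7.3, 8.6]
grip_width: 0.0122
finger_force: 60.8
```

Run:
```python
from h import *
for i in range(3):
    d=bot.grab_frame('wrist'); s=bot.observe(); print(s['clock'],s['position'].round(4),s['tool_rot'].round(4),s['force'].round(2),s['moment'].round(3))
im=d['img'][60:360,120:440,::-1]
cv2.imwrite('pics/w3c.png',cv2.resize(im,None,fx=2,fy=2,interpolation=cv2.INTER_CUBIC))
```

```text
11.7 [ 0.6162 -0.1104  0.0317] [ 3.1409e+00 -1.3000e-03  2.9137e+00] [-3.68  7.92  8.84] [ 1.807  0.6   -0.142]
11.75 [ 0.6162 -0.1104  0.0317] [ 3.1409e+00 -1.3000e-03  2.9137e+00] [-3.78  8.31  8.76] [ 1.82   0.554 -0.112]
11.8 [ 0.6162 -0.1104  0.0317] [ 3.1409e+00 -1.4000e-03  2.9137e+00] [-3.05  7.54  8.94] [ 1.778  0.575 -0.148]
```

View pics/w3c.png

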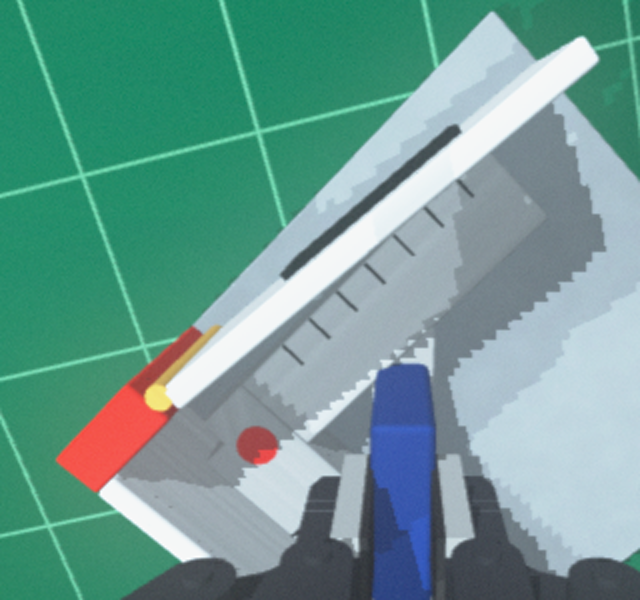

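Contact with the back panel shows as about 8 N in case y. The side panel is partly pushed in. I'll keep sliding towards the post.

Request:
{"fn": "apply_moves", "kwargs": {"claw": [0,0,0,0,0,0], "xyz": [[0.0007,-0.0007,0],[0.0007,-0.0007,0],[0.0007,-0.0007,0],[0.0007,-0.0007,0],[0,0,0],[0,0,0]], "twist": [[0,0,0],[0,0,0],[0,0,0],[0,0,0],[0,0,0],[0,0,0]]}}

```text
clock: 12.4
position: [0.614, -0.1119, 0.0318]
tool_rot: [3.14, 0.001, 2.914]
force: [3.4, 10.8, 4.7]
grip_width: 0.0122
finger_force: 60.3
```

Request:
{"fn": "apply_moves", "kwargs": {"claw": [0,0,0,0], "xyz": [[0.0007,-0.0007,0],[0.0007,-0.0007,0],[0,0,0],[0,0,0]], "twist": [[0,0,0],[0,0,0],[0,0,0],[0,0,0]]}}

```text
clock: 12.8
position: [0.6123, -0.1129, 0.0318]
tool_rot: [3.14, 0.001, 2.914]
force: [2.9, 10.6, 5.5]
grip_width: 0.0125
finger_force: 60.3
```

```bash
cat >> h.py <<'E'
def rep():
    F=[];P=[];M=[]
    for i in range(4):
        d=bot.grab_frame('wrist'); s=bot.observe(); F.append(s['force']);P.append(s['position']);M.append(s['moment'])
    F,P=np.mean(F,0),np.mean(P,0); c,sn=np.cos(.556),np.sin(.556); R=np.array([[c,sn],[-sn,c]])
    print(s['clock'],'F case',(R@F[:2]).round(2),F[2].round(1),'grip in case mm',((R@(P[:2]-[.597,-.1725]))*1e3).round(2),'z',P[2].round(4),'rot',s['tool_rot'].round(4),'M',np.mean(M,0).round(2),s['grip_width'].round(4),s['finger_force'])
    return d
E
python3 -c "
from h import *
rep()"
```

```text
Traceback (most recent call last):
  File "h.py", line 31, in rep
    print(s['clock'],'F case',(R@F[:2]).round(2),F[2].round(1),'grip in case mm',((R@(P[:2]-[.597,-.1725]))*1e3).round(2),'z',P[2].round(4),'rot',s['tool_rot'].round(4),'M',np.mean(M,0).round(2),s['grip_width'].round(4),s['finger_force'])
                                                                                                                                                                                                   ^^^^^^^^^^^^^^^^^^^^^
AttributeError: 'float' object has no attribute 'round'
```

Request:
{"fn": "apply_moves", "kwargs": {"claw": [0,0,0,0], "xyz": [[0.0007,-0.0007,0],[0.0007,-0.0007,0],[0,0,0],[0,0,0]], "twist": [[0,0,0],[0,0,0],[0,0,0],[0,0,0]]}}

```text
clock: 13.4
position: [0.6107, -0.1139, 0.0318]
tool_rot: [3.14, 0.001, 2.914]
force: [3.4, 10.3, 5.5]
grip_width: 0.0121
finger_force: 60.3
```

Request:
{"fn": "apply_moves", "kwargs": {"claw": [0,0,0,0], "xyz": [[0.0007,-0.0007,0],[0.0007,-0.0007,0],[0,0,0],[0,0,0]], "twist": [[0,0,0],[0,0,0],[0,0,0],[0,0,0]]}}

```text
clock: 13.8
position: [0.6093, -0.1148, 0.0319]
tool_rot: [3.14, 0.001, 2.914]
force: [4.8, 11.0, 4.7]
grip_width: 0.0125
finger_force: 60.2
```

```bash
sed -i "s/s\['grip_width'\].round(4)/s['grip_width']/" h.py
python3 -c "
from h import *
d=rep()
im=d['img'][60:360,120:440,::-1]
cv2.imwrite('pics/w4c.png',cv2.resize(im,None,fx=2,fy=2,interpolation=cv2.INTER_CUBIC))"
```

```text
14.0 F case [9.53 6.6 ] 4.7 grip in case mm [40.94 42.53] z 0.0319 rot [3.1395e+00 1.3000e-03 2.9144e+00] M [ 2.62 -1.13 -0.15] 0.01234398977176121 60.249096751213074
```

View pics/w4c.png

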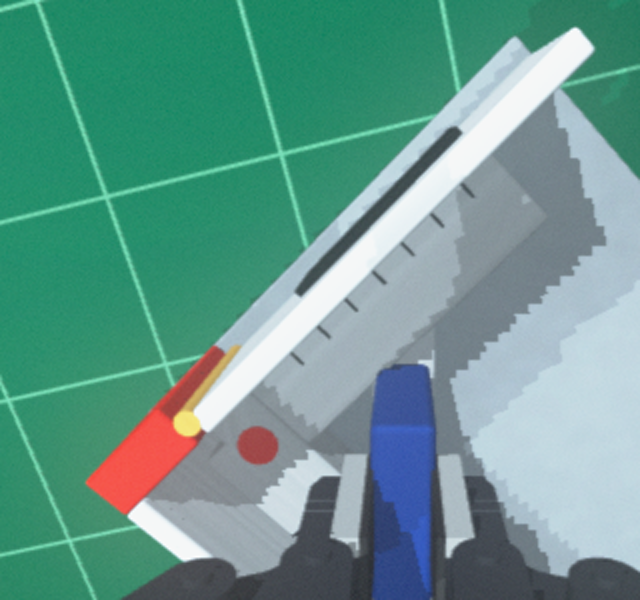

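Request:
{"fn": "apply_moves", "kwargs": {"claw": [0,0,0,0], "xyz": [[0.0007,-0.0007,0],[0,0,0],[0,0,0],[0,0,0]], "twist": [[0,0,0],[0,0,0],[0,0,0],[0,0,0]]}}

```text
clock: 14.4
position: [0.6092, -0.1148, 0.0321]
tool_rot: [3.139, 0.002, 2.915]
force: [8.8, 13.2, 3.5]
grip_width: 0.0121
finger_force: 60.1
```

Request:
{"fn": "apply_moves", "kwargs": {"claw": [0,0,0,0], "xyz": [[0.0007,-0.0007,0],[0,0,0],[0,0,0],[0,0,0]], "twist": [[0,0,0],[0,0,0],[0,0,0],[0,0,0]]}}

```text
clock: 14.8
position: [0.609, -0.1149, 0.0323]
tool_rot: [3.138, 0.004, 2.915]
force: [10.2, 14.5, 4.2]
grip_width: 0.0126
finger_force: 60.2
```

```bash
python3 -c "
from h import *
d=rep()"
```

```text
15.0 F case [16.44  6.95] 3.7 grip in case mm [40.6  42.51] z 0.0323 rot [3.1382 0.0037 2.9152] M [ 3.44 -2.52 -0.14] 0.012268706500906746 60.207563638687134
```

Request:
{"fn": "apply_moves", "kwargs": {"claw": [0,0,0,0], "xyz": [[-0.0004,-0.0004,0],[0,0,0],[0,0,0],[0,0,0]], "twist": [[0,0,0],[0,0,0],[0,0,0],[0,0,0]]}}

```text
clock: 15.4
position: [0.609, -0.115, 0.0322]
tool_rot: [3.138, 0.003, 2.915]
force: [9.0, 16.1, 5.5]
grip_width: 0.0121
finger_force: 60.5
```

```bash
python3 -c "
from h import *
d=rep()
np.savez('f.npz',img=d['img'],view=d['view'],cx=d['cx'],cy=d['cy'],vfov=d['vfov'])
im=d['img'][70:320,150:430,::-1]
cv2.imwrite('pics/w5c.png',cv2.resize(im,None,fx=2.4,fy=2.4,interpolation=cv2.INTER_CUBIC))"
```

```text
15.6 F case [16.61  9.67] 5.3 grip in case mm [40.63 42.5 ] z 0.0323 rot [3.1379e+00 3.0000e-03 2.9154e+00] M [ 3.96 -2.11 -0.17] 0.011955948268656766 60.46651840209961
```

View pics/w5c.png

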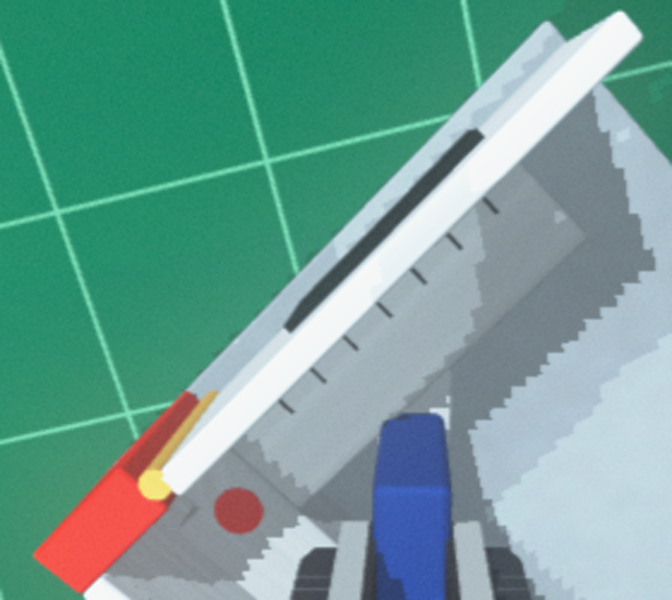

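Run:
```python
from h import *
d=dict(np.load('f.npz'))
def ang(p,q,z):
    P,Q=[unproj(d,(np.array(u)+.5)/2.4-.5+[150,70],z) for u in (p,q)]; v=Q-P
    return np.degrees(np.arctan2(v[1],v[0])).round(2)-90,np.linalg.norm(v).round(4),P.round(4)
print('floor',ang((190,390),(546,20),.006)); print('panel out',ang((163,470),(618,12),.056)); print('panel in',ang((180,492),(643,40),.056)); print('leg',ang((310,502),(585,238),.026))
u,n=dot(d,(150+100,70+213)); P=unproj(d,u,.026); print(u,n,P)
```

```text
floor (np.float64(31.930000000000007), np.float64(0.1137), array([ 0.5766, -0.1603,  0.006 ]))
panel out (np.float64(31.629999999999995), np.float64(0.1068), array([ 0.5783, -0.1528,  0.056 ]))
panel in (np.float64(31.230000000000004), np.float64(0.1081), array([ 0.5831, -0.1512,  0.056 ]))
leg (np.float64(32.239999999999995), np.float64(0.0813), array([ 0.6028, -0.1356,  0.026 ]))
[248.96629213 282.48689139] 267 [ 0.60123978 -0.15169085  0.026     ]
```

```bash
python3 -c "
from h import *
print(bot.job_done())"
```

```text
the job is handed in; nothing more can be done
None
```

The square sits flat in the corner, still gripped and pressed on both panels, with the side panel square to about 0.01 rad by my camera measurement; job handed in at about 16 s, verdict not shown.

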